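# Turn the desk carousel until the hand stamp is at the front

## Robot

A 7-joint arm with a two-finger parallel gripper is mounted at the origin on the work surface. World frame = base frame: x ahead of the robot, y to its left, z up, the work surface at z = 0. Lengths are in m, angles in rad, forces in N, time in s.
With the tool pointing down it reaches from about 0.425 to 0.875 m from the base axis. Payload 8.4 kg.
Tool frame: the origin (TCP) lies at the very end of the fingers, on their centre line; the grasp point (between the pads) lies 19 mm behind it; z points along the fingers, y is the line along which they close (so a half turn about z gives the same grasp; the last joint's range is limited). The gripper opens to 87 mm and grips with 3 to 60 N. Pads are 19 mm wide; open, the fingers measure 117 mm over their backs; the gripper's body (75 mm by 190 mm) begins 51 mm behind the grasp point.
Start: joints at [-0.099, 0.333, 0.04, 1.465, -0.013, 1.343, -0.059], TCP at [0.65, -0, 0.223] pointing down, gripper open.
Joint ranges: [-2.58, 2.58], [-0.38, 2.09], [-1.3, 1.39], [0.25, 2.4], [-1.5, 4.64], [0.08, 2.09], [-2.65, 2.65]. Speed limits (rad/s): [2.22, 2.22, 2.79, 2.79, 3.14, 3.14, 3.14].

## Interface

Orientations are given as a rotation vector (axis times angle).
In Python, from bench import arm gives the robot as it stands.
- The arm moves only by the tool arm_command, never from a script. Its argument "targets" is a list of rows, each an object with "fingers": the gripper's target within -1 to 1 (fully open at 1, half-way at 0, shut at -1); "linear": the shift along the world's x, y, z scaled (see below), a list of three; "twist": the turn, a rotation vector about the world's x, y, z scaled (see below), a list of three. In form: [{"fingers": fingers, "linear": [dx, dy, dz], "twist": [rx, ry, rz]}, ...]. A call has exactly 8 rows; each row is the pose to reach, as a shift and turn from the pose commanded when the call began, turning the shorter way round; what a row does not reach only later rows make up. The controller multiplies each number of a shift by 0.5 m and each number of a turn by 360 degrees. A row lasts 1/8 s, in which the tool goes at most 62.5 mm and 10.7 degrees, less where a joint would pass 70% of its speed; a pose out of reach is approached as far as the arm can. A call with a number of a shift or a turn outside -1 to 1 is refused whole. A call with a gripper value outside its range is refused whole. The fingers move at their own pace and stop on an object; "squeeze" is the grip in N (left out, the last holds). Time passes only in rows, so rows that repeat a pose let the fingers close, or fill a call up. It gives the time, the measured TCP pose, the force, the opening and the grip force at its end, in the units of the state.
- arm.get_obs(): the state, without advancing time (a new reading comes with each control period).
- arm.capture(name): name is "scene" or "side" or "wrist"; returns a dict with "image" (400x640x3 uint8, red, green, blue), "range_z" (400x640 float32, m along the optical axis (not along the pixel's ray), 0 where there is no reading), "fov_y" (degrees; the focal length in pixels is half the picture's height over the tangent of half this angle, whatever the lens; pixels are square), "cx", "cy" (the principal point, pixels), "k1" (the pictures are not rectified: a ray, as slopes to the right and down, at radius r is drawn at 1 + k1 r^2 times it, then the intrinsics apply), "cam_to_world" (4x4, takes a point from camera to world coordinates). Camera axes: x right, y down, z forward; pixel columns grow to the right and rows downward; lengths in m; the calibration is good to about 2 mm. A picture is of the moment at which its call begins.
- arm.finish_job(): hands the job in; it is judged then, once.
The state is a dict: "t": time; "joint_pos": joint angles; "joint_velocities": joint speeds; "effort": joint torques, N m; "tcp_pos": TCP position; "tcp_rot": TCP orientation; "wrist_force": force on the tool from outside, world axes, zero at the start; "wrist_torque": the same for the moment, N m; "grip_width": finger opening in m; "gripper_force": force on a finger pad.
Only numpy, scipy, OpenCV 4.12 (cv2) and the standard library are available. Lean on these libraries where they do the work, as an engineer would, in place of code of your own. Each camera call takes 0.05 s, during which the arm holds its last target. There are 200 camera calls.

## Task

Turn the desk carousel until the wooden hand stamp stands squarely at the front, in line with the middle of the pen tray on the carousel's foot, and leave it standing still there. Push its scalloped rim round with the fingertips from outside the cups: do not grip the carousel, fling it round, or touch or lift anything in the cups. Leave the pen and the things round about where they are.

Things in the scene. Friction and masses are not known exactly. Their poses are not given: they have to be found in the camera images.
- base: Fixed black foot of the rotating desk organiser, 300 x 200 x 11 mm; it never moves. Origin on the carousel's turning axis at cart-top level, z up, 0.54 to 0.61 m from the robot's base axis. Its own -x is the FRONT (robot's side, yawed up to 0.3 rad): there it sticks out beyond the cups as a pen tray 200 mm wide, 151 to 195 mm ahead of the axis, lips 24 mm high.
- carousel: Grey plastic carousel, 286 mm across, turning without end both ways on the foot about its own vertical z; origin on the axis at its underside, 36 mm above the cart. Five equal round open cups in a ring form its scalloped rim: centres 95 mm from the axis at 0, 72, 144, 216, 288 degrees from its x. Steady bearing friction 0.10 N m (1 N at the rim): it stops where left. About 0.8 kg.
- stamp: The wooden hand stamp, the thing to bring to the front: pale wood block 52 x 36 mm, 23 mm high, with a turned wooden knob on top, 58 mm high in all; loose, about 60 g, standing in the middle (within 5 mm) of one of the five cups; origin at the centre of its underside, z up.
- tape_roll: Roll of clear tape 58 mm across, 19 mm high, lying loose in another cup; origin at the centre of its underside.
- eraser: White eraser in a card sleeve, 55 x 22 x 13 mm, lying loose in another cup; origin at the centre of its underside.
- clip_tin: Round steel paper-clip tin with lid, 58 mm across, 29 mm high, loose in another cup; origin at the centre of its underside.
- sharpener: Barrel pencil sharpener, 40 mm across, 47 mm high, standing loose in another cup; origin at the centre of its underside.
- pen: Ballpoint pen 130 mm long, 9 mm thick, lying loose across the pen tray of the foot; origin under its middle.
- punch: Two-hole punch with a blue plastic lever, 95 x 115 mm, 71 mm high, loose on the cart to the robot's left of the organiser; origin at the centre of its underside.
- dispenser: Black desk tape dispenser, 150 x 62 mm, 78 mm high, loose on the cart to the robot's right of the organiser; origin at the centre of its underside.
- pencil_cup: Stainless pencil cup with pencils, 76 mm across, 180 mm high over the pencils, loose on the cart on the right, beyond the tape dispenser; origin at the centre of its underside.
- cup0 (a point): Centre of the floor of the cup at 0 degrees from the carousel's x axis, 95 mm from the turning axis, 41 mm above the cart top; turns with the carousel. Cups are 96 mm outside, 88 mm inside diameter; walls stand 36 to 68 mm above the cart top.
- cup1 (a point): Centre of the floor of the cup at 72 degrees from the carousel's x axis, 95 mm from the turning axis, 41 mm above the cart top; turns with the carousel. Between neighbouring cups the rim has a hollow, open above and outside: 16 mm wide at its throat 77 mm from the axis, about 43 mm wide 118 mm from the axis and wider outwards.
- cup2 (a point): Centre of the floor of the cup at 144 degrees from the carousel's x axis, 95 mm from the turning axis, 41 mm above the cart top; turns with the carousel. A fingertip some 30 mm thick fits the hollow midway between two cups, 118 mm from the axis, and there pushes either cup's side from outside with about 3 degrees of play.
- cup3 (a point): Centre of the floor of the cup at 216 degrees from the carousel's x axis, 95 mm from the turning axis, 41 mm above the cart top; turns with the carousel. A thin web below the cups reaches only 88 mm from the axis, its top 40 mm above the cart.
- cup4 (a point): Centre of the floor of the cup at 288 degrees from the carousel's x axis, 95 mm from the turning axis, 41 mm above the cart top; turns with the carousel. Nothing stands under the rim between the carousel and the cart but the foot, at most 24 mm high.
Things that resemble listed ones, but are neither listed nor needed, are in the scene too. What is meant by the sharpener is not blue, and is the larger of those in its own colour.

How it is judged:
On the way, in this order (a step that is already met when the one before it is completed fails the run):
1. the fingers push the carousel (contact force between the fingers and carousel above 0.2 N).
2. the hand stamp has come round to the front of the foot, and the carousel stands still (x of stamp in the frame of base below -0.075 m and y of stamp in the frame of base between -0.018 and 0.018 m and angular speed of carousel below 0.05 rad/s), for 0.2 s.
At the end, for the whole second after the job is handed in: The hand stamp stands upright in its cup at the front of the foot, within 18 mm to either side of the foot's middle line (about 11 degrees of turn) and at least 75 mm ahead of the axis; the carousel is at rest and all five things still lie in the cups (all of step 2 and linear speed of stamp below 0.02 m/s and angle between stamp's own z axis and vertical below 0.2 rad and height (world z) of stamp between 0.034 and 0.05 m and height (world z) of tape_roll between 0.034 and 0.05 m and height (world z) of eraser between 0.034 and 0.05 m and height (world z) of clip_tin between 0.034 and 0.05 m and height (world z) of sharpener between 0.034 and 0.05 m); the robot touches nothing.
It fails at once if something in the cups is lifted (more than 17 mm) or tipped over (height (world z) of any of stamp, tape_roll, eraser, clip_tin, sharpener above 0.058 m or angle between any of stamp, sharpener's own z axis and vertical above 0.6 rad).
It fails at once if the fingers press on something in the cups (more than 1 N) (contact force between the fingers and stamp above 1 N or contact force between the fingers and tape_roll above 1 N or contact force between the fingers and eraser above 1 N or contact force between the fingers and clip_tin above 1 N or contact force between the fingers and sharpener above 1 N).
It fails at once if a cup wall is pinched, or the fingers reach down into a cup ((horizontal distance between the grasp point and cup0 below 0.0475 m and height (world z) of the grasp point below 0.083 m) or (horizontal distance between the grasp point and cup1 below 0.0475 m and height (world z) of the grasp point below 0.083 m) or (horizontal distance between the grasp point and cup2 below 0.0475 m and height (world z) of the grasp point below 0.083 m) or (horizontal distance between the grasp point and cup3 below 0.0475 m and height (world z) of the grasp point below 0.083 m) or (horizontal distance between the grasp point and cup4 below 0.0475 m and height (world z) of the grasp point below 0.083 m)).
It fails at once if the carousel is flung round (faster than 4 rad/s) (angular speed of carousel above 4 rad/s).
It fails at once if the pen leaves its tray, or the hole punch, tape dispenser or pencil cup is moved (more than 25 mm) or tipped (distance of pen from where it was at the start of the episode above 0.04 m or height (world z) of pen above 0.035 m or distance of any of punch, dispenser, pencil_cup from where it was at the start of the episode above 0.025 m or angle between any of punch, dispenser, pencil_cup's own z axis and vertical above 0.3 rad).
It also fails if it takes over 40 s, if anything falls off the work surface, if the arm or the gripper's body presses on something with over 40 N, if the wrist force passes 120 N, or if a joint passes its speed limit or range.

## Working session

There is one attempt and no reset: what is moved stays moved. The work goes in short steps, Python scripts to look and compute and a tool call to move; the robot and the scene stay as the last step left them, time stands still between calls to the robot, and variables do not carry over. Pictures are saved under pics/ and viewed, at most 10 in all, crops included, and the job is handed in when it is done.

Besides the shell and the picture viewer there is one more tool, called after "Call:" as name(argument=value, ...), one argument or row to a line, values as JSON. arm_command: Moves the arm, as the interface text tells. Shifts and turns lie within -1 to 1; 1 stands for 0.5 m of shift or 360 degrees of turn. Its arguments: {"type":"object","properties":{"targets":{"type":"array"},"squeeze":{"type":"number"}},"required":["targets"]}

```bash
ls; mkdir -p pics; cat > h.py <<'E'
import numpy as np, cv2
from bench import arm
def cap(n):
    c=arm.capture(n); h,w=c["image"].shape[:2]
    f=h/2/np.tan(np.radians(c["fov_y"])/2); c["f"]=f
    u,v=np.meshgrid(np.arange(w),np.arange(h))
    x=(u-c["cx"])/f; y=(v-c["cy"])/f
    a,b=x.copy(),y.copy()
    for _ in range(8):
        s=1+c["k1"]*(a*a+b*b); a,b=x/s,y/s
    z=c["range_z"]; M=np.array(c["cam_to_world"])
    c["rays"]=np.stack([a,b,np.ones_like(a)],-1)@M[:3,:3].T
    c["o"]=M[:3,3]
    c["P"]=c["o"]+c["rays"]*z[...,None]
    return c
def save(c,n): cv2.imwrite("pics/"+n,c["image"][...,::-1])
E
python3 - <<'E'
from h import *
import pickle
for n in ("scene","side"):
    c=cap(n); save(c,n+".png"); pickle.dump(c,open(n+".pkl","wb")); print(n,c["o"],c["f"],c["k1"])
print(arm.get_obs())
E
```

```text
pics
scene [1.02594928 0.62751924 0.77698218] 442.23791197952903 -0.10200751248076645
side [-0.05254651 -0.72737099  1.19507054] 484.8976326102633 0.004070976604492721
{'t': 0.1, 'joint_pos': array([-0.09920861,  0.33380912,  0.03990205,  1.46616125, -0.01338806,
        1.34330052, -0.05852222]), 'joint_velocities': array([-0.00141442, -0.00109274, -0.00094383, -0.00457902, -0.00075369,
        0.0013728 , -0.00247147]), 'effort': array([ 3.73962146e-03, -6.57807541e+01,  1.33961700e+00, -4.04708719e+01,
       -5.96434018e-02,  4.10120690e-02, -6.81097418e-06]), 'tcp_pos': array([ 6.49586251e-01, -4.17175851e-05,  2.21779299e-01]), 'tcp_rot': array([-2.22085375e+00, -2.22073517e+00,  1.68990124e-03]), 'wrist_force': array([0.30140941, 1.11272162, 0.47718565]), 'wrist_torque': array([ 0.02106864,  0.02154075, -0.04717943]), 'gripper_force': 0.0, 'grip_width': 0.0869573433186863}
```

View pics/scene.png

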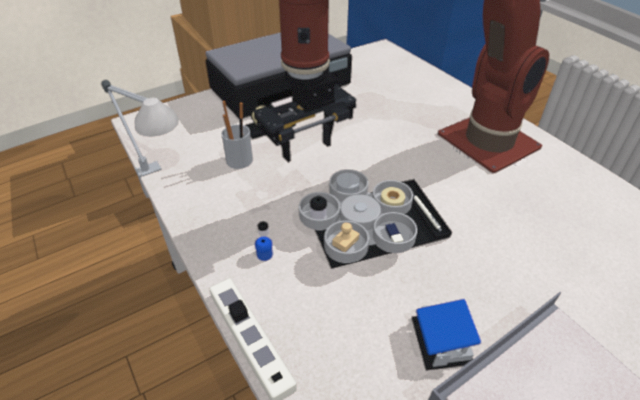

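View pics/side.png

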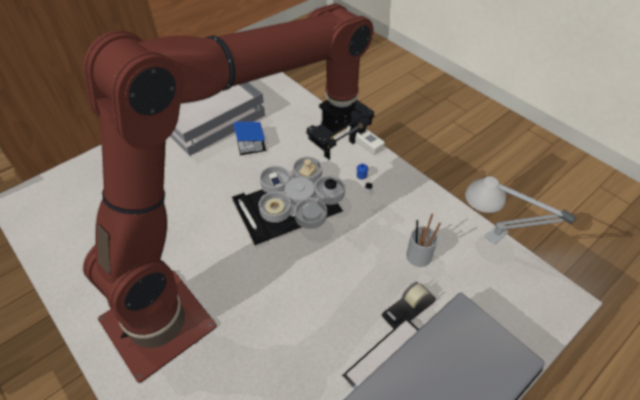

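The scene view shows the stamp in the cup at (346,238), eraser (395,232), tape (393,195), tin (348,184), sharpener (319,207) and the pen tray at about (428,213). In the side view the stamp is at (307,167) and the tray at (247,212). Next I measure the foot, hub, cups and stamp.

```bash
cat > m.py <<'E'
from h import *
from scipy.optimize import least_squares
def onplane(c,u,v,z):
    r=c["rays"][int(round(v)),int(round(u))]; return (c["o"]+r*(z-c["o"][2])/r[2])[:2]
def meas(c,verbose=True):
    P=c["P"]; im=c["image"].astype(int); ok=c["range_z"]>0
    near=ok&(np.hypot(P[...,0]-.58,P[...,1]-0.0)<.3)
    dark=near&(im.max(-1)<60)&(P[...,2]<.03)&(P[...,2]>.003)
    n,l,s,_=cv2.connectedComponentsWithStats(dark.astype(np.uint8)); k=1+np.argmax(s[1:,4])
    q=P[l==k]; print("foot px",len(q),"med z",np.median(q[:,2]),cv2.minAreaRect(q[:,:2].astype(np.float32)))
    rim=near&(P[...,2]>.062)&(P[...,2]<.073)&(im.max(-1)-im.min(-1)<30)
    p=P[rim][:,:2]
    def res(t):
        a=t[2]+np.arange(5)*2*np.pi/5
        C=t[:2]+.095*np.c_[np.cos(a),np.sin(a)]
        return np.abs(np.hypot(*(p[:,None]-C[None]).transpose(2,0,1))-.046).min(1)
    best=min((least_squares(res,[*p.mean(0),a],loss="soft_l1",f_scale=.004) for a in np.linspace(0,1.25,7)),key=lambda r:r.cost)
    print("rim n",len(p),"axis",best.x[:2],"phase deg",np.degrees(best.x[2])%72,"med res",np.median(res(best.x)))
    w=near&(im[...,0]-im[...,2]>45)&(P[...,2]>.045)&(P[...,2]<.12)
    n,l,s,_=cv2.connectedComponentsWithStats(w.astype(np.uint8))
    for k in range(1,n):
        if s[k,4]>12:
            q=P[l==k]; d=q[:,:2].mean(0)-best.x[:2]
            print("wood/yellow",s[k],q.mean(0),q[:,2].max(),"r",np.hypot(*d),"ang",np.degrees(np.arctan2(d[1],d[0])))
    return best.x
E
python3 - <<'E'
from m import *
import pickle
for n in ("scene","side"):
    c=pickle.load(open(n+".pkl","rb")); print(n); meas(c)
    P=c["P"]; im=c["image"].astype(int)
    print("pen/tray px", [P[v,u].round(3).tolist() for u,v in ([(428,213),(417,183),(450,232),(322,250)] if n=="scene" else [(245,212),(235,194),(257,240),(340,207)])])
    b=(im[...,2]-im[...,0]>60)&(P[...,2]>.01)&(np.hypot(P[...,0]-.6,P[...,1])<.5)
    nn,l,s,_=cv2.connectedComponentsWithStats(b.astype(np.uint8))
    for k in range(1,nn):
        if s[k,4]>30: q=P[l==k];print("blue",s[k,4],q.min(0).round(3),q.max(0).round(3))
E
```

```text
scene
foot px 1081 med z 0.01162424683560459 ((0.3890693783760071, 0.12468770146369934), (0.21685326099395752, 0.08853185176849365), 58.16035842895508)
rim n 2730 axis [0.55258404 0.07185499] phase deg 34.59601267305619 med res 0.0037614478517769556
wood/yellow [382 188  23  15 249] [0.45397959 0.07370657 0.0586818 ] 0.06341509571758586 r 0.09862182458806101 ang 178.92423811993416
wood/yellow [333 223  26  28 419] [0.63370116 0.12851692 0.06864976] 0.09928077709558836 r 0.09894726892800776 ang 34.935067234964706
pen/tray px [[0.394, 0.141, 0.021], [0.342, 0.044, 0.022], [0.398, 0.219, 0.027], [0.664, 0.083, -0.0]]
blue 313 [0.763 0.01  0.01 ] [0.799 0.045 0.05 ]
blue 2491 [0.535 0.342 0.043] [0.658 0.463 0.072]
side
foot px 1232 med z 0.011063563998371828 ((0.43900489807128906, 0.10174989700317383), (0.2047015130519867, 0.14859609305858612), 74.58879089355469)
rim n 1507 axis [0.55376613 0.07185614] phase deg 35.197749258657176 med res 0.006165209009628178
wood/yellow [305 160   5   5  16] [0.62776286 0.11859899 0.09594614] 0.1017548933050143 r 0.08752377388911177 ang 32.28011253344154
wood/yellow [301 167  13   8  65] [0.6229474  0.11581418 0.06509211] 0.07530262035841462 r 0.08196559053995515 ang 32.43203085054088
wood/yellow [271 202   9   4  24] [0.46499295 0.08036231 0.05494904] 0.06420491905262238 r 0.08917977225933842 ang 174.5266761280561
pen/tray px [[0.39, 0.14, 0.019], [0.416, 0.237, -0.0], [0.351, 0.024, 0.028], [0.63, -0.036, 0.011]]
blue 510 [0.534 0.337 0.017] [0.652 0.484 0.075]
blue 118 [0.76  0.001 0.011] [0.795 0.034 0.053]
```

```bash
python3 - <<'E'
from m import *
import pickle
A=np.array([.553,.072]); pts=[]
for n in ("scene","side"):
    c=pickle.load(open(n+".pkl","rb")); P=c["P"]; im=c["image"].astype(int)
    d=(im.max(-1)<70)&(P[...,2]<.03)&(P[...,2]>.006)&(np.hypot(P[...,0]-A[0],P[...,1]-A[1])<.225)
    nn,l,s,_=cv2.connectedComponentsWithStats(d.astype(np.uint8))
    q=np.concatenate([P[l==k] for k in range(1,nn) if s[k,4]>25])[:,:2]
    pts.append(q); print(n,len(q),cv2.minAreaRect(q.astype(np.float32)))
q=np.concatenate(pts).astype(np.float32)
r=cv2.minAreaRect(q); print(r); print(cv2.boxPoints(r))
for y in np.radians(np.arange(-22,-9,1.)):
    d=(q-A)@np.array([[np.cos(y),-np.sin(y)],[np.sin(y),np.cos(y)]])
    print(round(np.degrees(y)),np.percentile(d,[.5,99.5],axis=0).round(4).tolist())
E
```

```text
scene 1489 ((0.509113609790802, 0.08535762131214142), (0.20159108936786652, 0.2991505563259125), 75.0522689819336)
side 1390 ((0.5094026327133179, 0.08260861784219742), (0.20471586287021637, 0.2948458194732666), 74.69377136230469)
((0.5086886286735535, 0.08376559615135193), (0.20488664507865906, 0.2991505563259125), 75.0522689819336)
[[ 0.33775076  0.02336991]
 [ 0.62677854 -0.05379231]
 [ 0.67962646  0.14416128]
 [ 0.3905987   0.2213235 ]]
-22 [[-0.1999, -0.1209], [0.105, 0.1079]]
-21 [[-0.199, -0.1179], [0.1037, 0.1066]]
-20 [[-0.198, -0.1147], [0.1032, 0.1051]]
-19 [[-0.197, -0.1116], [0.1025, 0.1037]]
-18 [[-0.196, -0.1086], [0.1018, 0.1023]]
-17 [[-0.1951, -0.1057], [0.1017, 0.1009]]
-16 [[-0.1944, -0.1026], [0.1016, 0.0998]]
-15 [[-0.194, -0.1001], [0.1022, 0.1008]]
-14 [[-0.1945, -0.0982], [0.1032, 0.1037]]
-13 [[-0.1956, -0.0986], [0.1042, 0.1064]]
-12 [[-0.1968, -0.0991], [0.1055, 0.1094]]
-11 [[-0.198, -0.1007], [0.1068, 0.1124]]
-10 [[-0.1993, -0.102], [0.108, 0.1154]]
```

Call:
arm_command(
  targets=[
    {"fingers": -1,"linear": [0,0,0],"twist": [0,0,0]},
    {"fingers": -1,"linear": [0,0,0],"twist": [0,0,0]},
    {"fingers": -1,"linear": [0,0,0],"twist": [0,0,0]},
    {"fingers": -1,"linear": [0,0,0],"twist": [0,0,0]},
    {"fingers": -1,"linear": [0,0,0],"twist": [0,0,0]},
    {"fingers": -1,"linear": [0,0,0],"twist": [0,0,0]},
    {"fingers": -1,"linear": [0,0,0],"twist": [0,0,0]},
    {"fingers": -1,"linear": [0,0,0],"twist": [0,0,0]},
  ],
)

```text
t: 1.1
tcp_pos: [0.65, -0.0, 0.2226]
tcp_rot: [2.221, 2.221, -0.0]
wrist_force: [0.2, 0.3, 0.8]
grip_width: 0.0151
gripper_force: 0.0
```

The foot's yaw is about -15.2°, so the front lies at 164.8° as seen from the axis at (0.5525, 0.072). The stamp sits at about 35°, so it needs about +130°. I'll enter the hollow at -1° behind the stamp's cup, with the closed fingers turned tangentially, and sweep counter-clockwise.

Call:
arm_command(
  targets=[
    {"fingers": -1,"linear": [0.01,0.03,0],"twist": [0,0,-0.028]},
    {"fingers": -1,"linear": [0.02,0.06,0],"twist": [0,0,-0.056]},
    {"fingers": -1,"linear": [0.03,0.09,0],"twist": [0,0,-0.084]},
    {"fingers": -1,"linear": [0.041,0.12,0],"twist": [0,0,-0.112]},
    {"fingers": -1,"linear": [0.041,0.14,0],"twist": [0,0,-0.14]},
    {"fingers": -1,"linear": [0.041,0.14,0],"twist": [0,0,-0.168]},
    {"fingers": -1,"linear": [0.041,0.14,0],"twist": [0,0,-0.196]},
    {"fingers": -1,"linear": [0.041,0.14,0],"twist": [0,0,-0.222]},
  ],
)

```text
t: 2.1
tcp_pos: [0.6705, 0.0701, 0.2225]
tcp_rot: [-3.13, -0.267, 0.0]
wrist_force: [-0.5, -0.8, -0.1]
grip_width: 0.0005
gripper_force: 0.0
```

Call:
arm_command(
  targets=[
    {"fingers": -1,"linear": [0,0,0],"twist": [0,0,-0.015]},
    {"fingers": -1,"linear": [0,0,-0.05],"twist": [0,0,-0.0308]},
    {"fingers": -1,"linear": [0,0,-0.1],"twist": [0,0,-0.0308]},
    {"fingers": -1,"linear": [0,0,-0.15],"twist": [0,0,-0.0308]},
    {"fingers": -1,"linear": [0,0,-0.2],"twist": [0,0,-0.0308]},
    {"fingers": -1,"linear": [0,0,-0.2],"twist": [0,0,-0.0308]},
    {"fingers": -1,"linear": [0,0,-0.2],"twist": [0,0,-0.0308]},
    {"fingers": -1,"linear": [0,0,-0.2],"twist": [0,0,-0.0308]},
  ],
)

```text
t: 3.1
tcp_pos: [0.6713, 0.0701, 0.1241]
tcp_rot: [-3.141, 0.028, -0.003]
wrist_force: [-0.7, 0.9, 0.6]
grip_width: 0.0006
gripper_force: 0.0
```

```bash
python3 - <<'E'
from m import *
o=arm.get_obs(); print(o["t"],o["tcp_pos"],o["joint_pos"],o["grip_width"])
c=cap("scene"); meas(c)
cv2.imwrite("pics/a.png",cv2.resize(c["image"][120:300,240:480,::-1],None,fx=3,fy=3))
E
```

```text
3.1 [0.67128271 0.07007812 0.12405242] [-0.3499958   0.44945928  0.2420071   1.52792312 -0.11324458  1.17580252
 -1.67615883] 0.000636360652440939
foot px 1074 med z 0.01168484367559841 ((0.406490683555603, 0.11126578599214554), (0.20408374071121216, 0.09298049658536911), 71.49974822998047)
rim n 2112 axis [0.55434854 0.07075805] phase deg 35.38445681936773 med res 0.0035345380492863843
wood/yellow [382 187  23  17 262] [0.45428548 0.07319799 0.05845471] 0.06391815239275345 r 0.10009280645221526 ang 178.6031718473776
wood/yellow [333 223  26  28 427] [0.63371794 0.12844488 0.0688414 ] 0.10016635389316608 r 0.09811866235119937 ang 36.010200870080915
```

View pics/a.png

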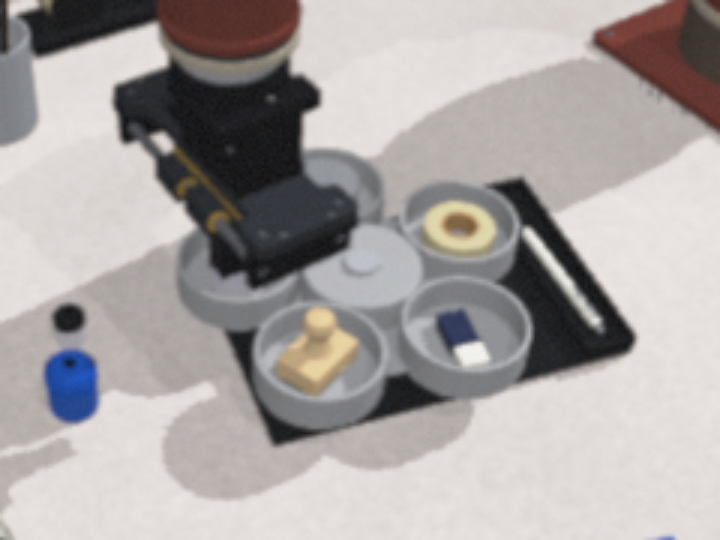

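The crop shows the gripper hovering over the hollow between the stamp's cup and the sharpener's cup, with the fingertips hidden behind the body and nothing disturbed. It is still at z = 0.124, so I go down another 76 mm and work out the arc.

Call:
arm_command(
  targets=[
    {"fingers": -1,"linear": [0,0,-0.04],"twist": [0,0,0]},
    {"fingers": -1,"linear": [0,0,-0.08],"twist": [0,0,0]},
    {"fingers": -1,"linear": [0,0,-0.11],"twist": [0,0,0]},
    {"fingers": -1,"linear": [0,0,-0.13],"twist": [0,0,0]},
    {"fingers": -1,"linear": [0,0,-0.145],"twist": [0,0,0]},
    {"fingers": -1,"linear": [0,0,-0.152],"twist": [0,0,0]},
    {"fingers": -1,"linear": [0,0,-0.152],"twist": [0,0,0]},
    {"fingers": -1,"linear": [0,0,-0.152],"twist": [0,0,0]},
  ],
)

```text
t: 4.15
tcp_pos: [0.6708, 0.07, 0.0471]
tcp_rot: [-3.141, 0.028, -0.001]
wrist_force: [0.4, -0.3, 0.0]
grip_width: 0.0004
gripper_force: 0.0
```

```bash
python3 - <<'E'
from m import *
o=arm.get_obs(); print(o["t"],o["tcp_pos"],o["wrist_force"])
A=np.array([.553,.072]); R=.118
p=lambda d:A+R*np.array([np.cos(np.radians(d)),np.sin(np.radians(d))])
for k in range(4):
    s=-1+32*k
    for i in range(1,9): print(np.r_[(p(s+4*i)-p(s))/.5,4*i/360].round(3).tolist())
    print()
E
```

```text
4.15 [0.67082795 0.0700339  0.0470985 ] [ 0.39269884 -0.2735865   0.0402514 ]
[-0.0, 0.016, 0.011]
[-0.002, 0.033, 0.022]
[-0.004, 0.049, 0.033]
[-0.008, 0.065, 0.044]
[-0.013, 0.081, 0.056]
[-0.019, 0.096, 0.067]
[-0.026, 0.111, 0.078]
[-0.034, 0.126, 0.089]

[-0.009, 0.014, 0.011]
[-0.019, 0.027, 0.022]
[-0.03, 0.039, 0.033]
[-0.041, 0.051, 0.044]
[-0.054, 0.062, 0.056]
[-0.067, 0.072, 0.067]
[-0.081, 0.081, 0.078]
[-0.095, 0.089, 0.089]

[-0.015, 0.007, 0.011]
[-0.03, 0.013, 0.022]
[-0.046, 0.018, 0.033]
[-0.062, 0.021, 0.044]
[-0.078, 0.024, 0.056]
[-0.095, 0.025, 0.067]
[-0.111, 0.026, 0.078]
[-0.128, 0.025, 0.089]

[-0.016, -0.002, 0.011]
[-0.033, -0.005, 0.022]
[-0.048, -0.009, 0.033]
[-0.064, -0.015, 0.044]
[-0.079, -0.021, 0.056]
[-0.094, -0.029, 0.067]
[-0.108, -0.037, 0.078]
[-0.121, -0.047, 0.089]
```

Call:
arm_command(
  targets=[
    {"fingers": -1,"linear": [0,0.016,0],"twist": [0,0,0.011]},
    {"fingers": -1,"linear": [-0.002,0.033,0],"twist": [0,0,0.022]},
    {"fingers": -1,"linear": [-0.004,0.049,0],"twist": [0,0,0.033]},
    {"fingers": -1,"linear": [-0.008,0.065,0],"twist": [0,0,0.044]},
    {"fingers": -1,"linear": [-0.013,0.081,0],"twist": [0,0,0.056]},
    {"fingers": -1,"linear": [-0.019,0.096,0],"twist": [0,0,0.067]},
    {"fingers": -1,"linear": [-0.026,0.111,0],"twist": [0,0,0.078]},
    {"fingers": -1,"linear": [-0.034,0.126,0],"twist": [0,0,0.089]},
  ],
)

```text
t: 5.15
tcp_pos: [0.6542, 0.1331, 0.0473]
tcp_rot: [3.026, 0.843, 0.003]
wrist_force: [3.5, -0.0, -0.3]
grip_width: 0.0003
gripper_force: 0.7
```

```bash
python3 - <<'E'
from m import *
o=arm.get_obs(); print(o["t"],o["tcp_pos"],o["wrist_force"])
c=cap("scene"); meas(c)
cv2.imwrite("pics/b.png",cv2.resize(c["image"][120:300,240:480,::-1],None,fx=3,fy=3))
E
```

```text
5.15 [0.65419526 0.13309135 0.04725713] [ 3.50135931 -0.02552863 -0.26282637]
foot px 1288 med z 0.01134349100999188 ((0.44031330943107605, 0.1030522957444191), (0.20072239637374878, 0.15790006518363953), 74.35374450683594)
rim n 950 axis [0.55486063 0.07111885] phase deg 61.349031410576615 med res 0.001963079954678048
wood/yellow [370 180  20  15 186] [0.46239919 0.03427915 0.05824032] 0.06347434876965208 r 0.09953030810473362 ang -158.27602429344208
wood/yellow [358 232   9   8  38] [0.60388658 0.1456079  0.07027551] 0.0894736779563674 r 0.08917489397146666 ang 56.648559135184705
wood/yellow [356 242  14  12 122] [0.61606154 0.16661693 0.05897208] 0.065638832116934 r 0.11342589883011761 ang 57.34581205120005
```

View pics/b.png

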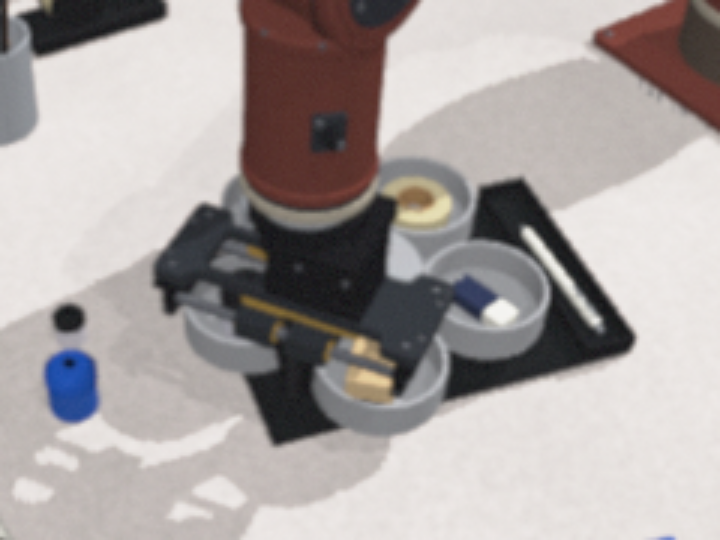

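The crop shows the finger in the hollow just behind the stamp's cup, the cups turned about 25° and everything still in place. I'll keep sweeping.

Call:
arm_command(
  targets=[
    {"fingers": -1,"linear": [-0.009,0.014,0],"twist": [0,0,0.011]},
    {"fingers": -1,"linear": [-0.019,0.027,0],"twist": [0,0,0.022]},
    {"fingers": -1,"linear": [-0.03,0.039,0],"twist": [0,0,0.033]},
    {"fingers": -1,"linear": [-0.041,0.051,0],"twist": [0,0,0.044]},
    {"fingers": -1,"linear": [-0.054,0.062,0],"twist": [0,0,0.056]},
    {"fingers": -1,"linear": [-0.067,0.072,0],"twist": [0,0,0.067]},
    {"fingers": -1,"linear": [-0.081,0.081,0],"twist": [0,0,0.078]},
    {"fingers": -1,"linear": [-0.095,0.089,0],"twist": [0,0,0.089]},
  ],
)

```text
t: 6.2
tcp_pos: [0.6065, 0.1777, 0.0472]
tcp_rot: [2.677, 1.644, 0.002]
wrist_force: [1.7, 0.6, -0.3]
grip_width: 0.0005
gripper_force: 0.6
```

Call:
arm_command(
  targets=[
    {"fingers": -1,"linear": [-0.015,0.007,0],"twist": [0,0,0.011]},
    {"fingers": -1,"linear": [-0.03,0.013,0],"twist": [0,0,0.022]},
    {"fingers": -1,"linear": [-0.046,0.018,0],"twist": [0,0,0.033]},
    {"fingers": -1,"linear": [-0.062,0.021,0],"twist": [0,0,0.044]},
    {"fingers": -1,"linear": [-0.078,0.024,0],"twist": [0,0,0.056]},
    {"fingers": -1,"linear": [-0.095,0.025,0],"twist": [0,0,0.067]},
    {"fingers": -1,"linear": [-0.111,0.026,0],"twist": [0,0,0.078]},
    {"fingers": -1,"linear": [-0.128,0.025,0],"twist": [0,0,0.089]},
  ],
)

```text
t: 7.2
tcp_pos: [0.5424, 0.1901, 0.0471]
tcp_rot: [2.119, 2.319, 0.002]
wrist_force: [1.3, 0.5, -0.2]
grip_width: 0.0007
gripper_force: 0.6
```

Call:
arm_command(
  targets=[
    {"fingers": -1,"linear": [-0.016,-0.002,0],"twist": [0,0,0.011]},
    {"fingers": -1,"linear": [-0.033,-0.005,0],"twist": [0,0,0.022]},
    {"fingers": -1,"linear": [-0.048,-0.009,0],"twist": [0,0,0.033]},
    {"fingers": -1,"linear": [-0.064,-0.015,0],"twist": [0,0,0.044]},
    {"fingers": -1,"linear": [-0.079,-0.021,0],"twist": [0,0,0.056]},
    {"fingers": -1,"linear": [-0.094,-0.029,0],"twist": [0,0,0.067]},
    {"fingers": -1,"linear": [-0.108,-0.037,0],"twist": [0,0,0.078]},
    {"fingers": -1,"linear": [-0.121,-0.047,0],"twist": [0,0,0.089]},
  ],
)

```text
t: 8.2
tcp_pos: [0.4818, 0.1667, 0.0472]
tcp_rot: [1.396, 2.813, 0.002]
wrist_force: [0.3, 1.5, 0.1]
grip_width: 0.0003
gripper_force: 0.7
```

```bash
python3 - <<'E'
from m import *
o=arm.get_obs(); print(o["t"],o["tcp_pos"],o["wrist_force"],o["joint_pos"])
d=o["tcp_pos"][:2]-[.553,.072]; print("tcp r, ang",np.hypot(*d),np.degrees(np.arctan2(d[1],d[0])))
c=cap("scene"); meas(c)
d=cap("side"); meas(d)
cv2.imwrite("pics/c.png",np.vstack([cv2.resize(x["image"][a:a+140,b:b+240,::-1],None,fx=2,fy=2) for x,a,b in((c,140,260),(d,110,180))]))
E
```

```text
8.2 [0.48180483 0.16666211 0.04716422] [0.28753533 1.53245791 0.08692057] [-0.19926555  0.23391755 -0.24483183  1.98558466  0.07005577  0.92858182
  0.16984819]
tcp r, ang 0.1184468957478335 126.94674791610746
foot px 611 med z 0.011163375706977452 ((0.43372806906700134, 0.15897101163864136), (0.09715268015861511, 0.11529972404241562), 74.13639068603516)
rim n 2640 axis [0.5519354  0.07089828] phase deg 14.485883808823097 med res 0.010153027014855608
wood/yellow [312 192  22  15 201] [ 0.60461346 -0.00512064  0.05795761] 0.06327465018082434 r 0.09248704530153183 ang -55.27959408706665
wood/yellow [388 199   8  13  74] [0.48195872 0.09776889 0.06334356] 0.06680480067028882 r 0.07495842175007868 ang 158.99352023433994
foot px 1160 med z 0.011240992396940652 ((0.42570775747299194, 0.105681411921978), (0.20381277799606323, 0.12138377875089645), 74.5986099243164)
rim n 1402 axis [0.55332777 0.07192341] phase deg 15.365265386101374 med res 0.0060510621599404076
wood/yellow [326 192   7   4  16] [0.6170865  0.00162689 0.05279033] 0.05896200178055344 r 0.09490403530499329 ang -47.792066438478564
wood/yellow [264 195  15   7  80] [0.46452516 0.10052435 0.06313975] 0.07495030274591508 r 0.09329478105822307 ang 162.14764449131115
```

View pics/c.png

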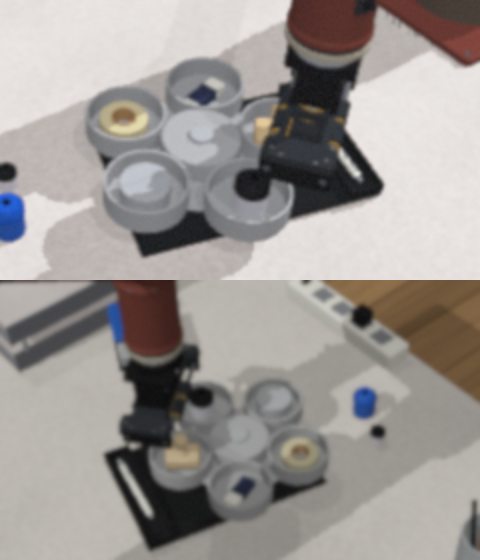

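Both views show the stamp at the left front of the tray, with the cup at about 160° and the finger behind it in the hollow. It needs about 4.5° more, then a small back-off and a lift.

Call:
arm_command(
  targets=[
    {"fingers": -1,"linear": [-0.005,-0.004,0],"twist": [0,0,0.004]},
    {"fingers": -1,"linear": [-0.01,-0.008,0],"twist": [0,0,0.008]},
    {"fingers": -1,"linear": [-0.0145,-0.012,0],"twist": [0,0,0.0125]},
    {"fingers": -1,"linear": [-0.0145,-0.012,0],"twist": [0,0,0.0125]},
    {"fingers": -1,"linear": [-0.0145,-0.012,0],"twist": [0,0,0.0125]},
    {"fingers": -1,"linear": [-0.01,-0.008,0],"twist": [0,0,0.0125]},
    {"fingers": -1,"linear": [-0.009,-0.0075,0],"twist": [0,0,0.0125]},
    {"fingers": -1,"linear": [-0.009,-0.0075,0],"twist": [0,0,0.0125]},
  ],
)

```text
t: 9.3
tcp_pos: [0.477, 0.1628, 0.0465]
tcp_rot: [-1.286, -2.866, 0.0]
wrist_force: [0.5, 0.6, 0.9]
grip_width: 0.0006
gripper_force: 0.0
```

Call:
arm_command(
  targets=[
    {"fingers": -1,"linear": [0,0,0.03],"twist": [0,0,0]},
    {"fingers": -1,"linear": [0,0,0.08],"twist": [0,0,0]},
    {"fingers": -1,"linear": [0,0,0.14],"twist": [0,0,0]},
    {"fingers": -1,"linear": [0.02,0.03,0.2],"twist": [0,0,0]},
    {"fingers": -1,"linear": [0.04,0.09,0.25],"twist": [0,0,0]},
    {"fingers": -1,"linear": [0.06,0.15,0.3],"twist": [0,0,0]},
    {"fingers": -1,"linear": [0.08,0.2,0.34],"twist": [0,0,0]},
    {"fingers": -1,"linear": [0.08,0.2,0.34],"twist": [0,0,0]},
  ],
)

```text
t: 10.3
tcp_pos: [0.5175, 0.2653, 0.219]
tcp_rot: [1.282, 2.866, 0.005]
wrist_force: [0.7, -0.4, -0.1]
grip_width: 0.0007
gripper_force: 0.0
```

```bash
python3 - <<'E'
from m import *
o=arm.get_obs(); print(o["t"],o["tcp_pos"],o["wrist_force"])
c=cap("scene"); meas(c)
d=cap("side"); meas(d)
y=np.radians(-15.2);ex=np.array([np.cos(y),np.sin(y)]);ey=np.array([-ex[1],ex[0]])
for x in (c,d):
    P=x["P"];im=x["image"].astype(int)
    w=(im[...,0]-im[...,2]>45)&(P[...,2]>.076)&(P[...,2]<.11)&(np.hypot(P[...,0]-.46,P[...,1]-.097)<.07)
    q=P[w][:,:2]-[.553,.072]; print("knob n",w.sum(),"in base",(q@ex).mean(),(q@ey).mean())
cv2.imwrite("pics/d.png",np.vstack([cv2.resize(x["image"][a:a+140,b:b+240,::-1],None,fx=2,fy=2) for x,a,b in((c,140,260),(d,110,180))]))
E
```

```text
10.3 [0.51748955 0.26526734 0.21898225] [ 0.73452999 -0.36917896 -0.05412847]
foot px 1175 med z 0.011338774329980095 ((0.41603896021842957, 0.10987911373376846), (0.20476682484149933, 0.10961568355560303), 72.44811248779297)
rim n 2862 axis [0.55227384 0.07128752] phase deg 19.208923482396383 med res 0.005202194474063206
wood/yellow [386 189  23  23 349] [0.46906627 0.1063711  0.06924089] 0.10064318600201738 r 0.09030148273546892 ang 157.13780339346644
wood/yellow [312 195  20  15 193] [0.6117744  0.00080895 0.05796592] 0.06259205706343995 r 0.09223635290286589 ang -49.82773442765732
foot px 1197 med z 0.011063869371511936 ((0.42712050676345825, 0.1047377958893776), (0.2032417207956314, 0.12820687890052795), 75.28339385986328)
rim n 1465 axis [0.55388913 0.07144297] phase deg 19.112644635602223 med res 0.004661423971517406
wood/yellow [268 190   5   4  14] [0.46333821 0.0974058  0.09740185] 0.10174175757910286 r 0.09419945473387832 ang 164.0013039843764
wood/yellow [264 195  15   8  75] [0.46087642 0.09749841 0.06432814] 0.07453251826463148 r 0.09659322229275254 ang 164.35096806844447
knob n 74 in base -0.09015261706623638 0.009648405601864685
knob n 14 in base -0.09318623182257782 0.0010086624158634654
```

View pics/d.png

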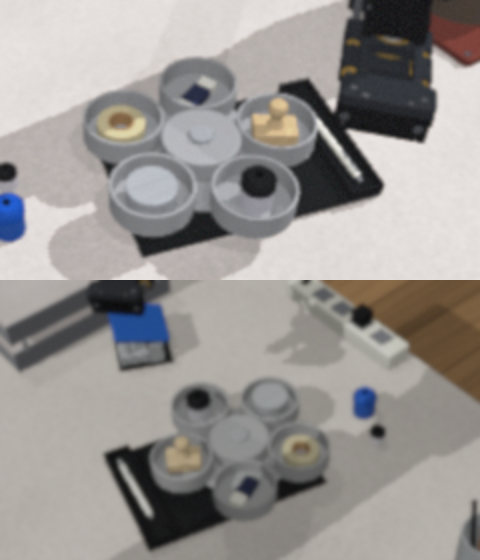

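Both views show the stamp upright in the front cup, in line with the middle of the tray. The knob is about 5 mm from the middle line, averaged over the two views, against the 18 mm allowed. All five things are in their cups, the pen is in place and the arm is clear.

```bash
python3 -c "
from bench import arm
print(arm.finish_job())"
```

```text
the job is handed in; nothing more can be done
None
```

I turned the carousel about 128° counter-clockwise and handed the job in at about 10 s: the stamp stands upright at the front, about 5 mm off the foot's middle line by camera (18 mm allowed), and the arm is clear; no verdict was returned.

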